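Stow the slicing plate and snap its case shut

TASK

Put the processor's slicing plate away: take it from the drying rack, slide it all the way down into the free slot of the green accessory case, then take the case's lid from the bamboo tray, set it squarely on the case and press it down at both ends until it is fully home all round. Leave the other things on the counter where they stand.

Things in the scene. Friction and masses are not known exactly. Their poses are not given: they have to be found in the camera images.
- case: Open-topped sage-green accessory case, 190 mm (x) x 130 mm (y) x 86 mm tall (all sizes here and below in mm), fixed. Origin under its centre, z up. End walls (+x, -x) 10 thick, side walls 5, floor 6: the mouth is 170 x 120. Two plate places run along x: one at y = +38 holds a like plate, fixed; the free slot is at y = -12
- case_slot (a point): Floor centre of the free slot, 6 above the case's underside; axes as the case. Two grey end channels at |x| = 55 to 85, flared mouths topping out 57 above this point, 13 wide (y) for the 10 thick plate, 140 between end stops for the 130 long plate. Between the channels fingers have 48 to the side wall (-y) and 45 to the stored plate (+y)
- case_rim (a point): Centre of the mouth at rim height, 86 above the case's underside; axes as the case. Along each end wall's top a blue seal strip (8 x 110, at x = +-90) stands 8 above the rim: each yields only to a push of about 7 N, moves stiffly down until flush, and stays where pushed
- rack: Fixed bamboo rack, base 160 mm (x) x 130 mm (y, -45 to +85) x 10 tall; origin under the plate's place, z up. Posts at x = +-48 (14 long, tops 50 above the counter) hold the plate upright along the rack's x at y = 0 in a 14 wide gap. A board (140 x 11, top 90 above the counter) is fixed along x at y = +54, leaving 43 clear beside the plate
- plate: The slicing plate, a rigid slab 130 mm (x) x 10 mm (y) x 75 mm tall (z), steel with an orange top edge 22 deep, about 0.16 kg, standing upright in the rack, 10 above the counter. Origin at the centre of its lower edge. The same either way round
- tray: Fixed bamboo tray 230 (x) x 170 (y), walls 16 high, floor 5 thick, carrying the lid. Origin under its centre
- lid: The case's lid, about 0.22 kg, right way up on the tray's floor. Origin at its underside's centre. From there up: hollow tapered plug 16 deep (158 x 108 widening to 166 x 116), flange 190 x 130 mm at z = 16 to 21, black rib handle 60 (x) x 16 (y) at z = 21 to 51. Same either way round. Merely set on, the flange rests on the blue strips 8 above the rim; home, it lies on the rim
- lid_end0 (a point): Blue press disc (28 across) on the flange's top, 65 along the lid's +x from its centre, 21 above its underside; 5 above case_rim when home, 13 when merely set on. Pressing it sinks mostly the strip at its own end
- lid_end1 (a point): The other blue press disc, 65 along the lid's -x; heights as lid_end0
- pusher: Bystander: grey plastic food pusher standing upright, 118 mm tall, 68 mm across its flange. Origin under its centre
- ramekin: Bystander: clear glass ramekin, 80 across, 45 tall. Origin under its centre
- jar: Bystander: amber spice jar with steel cap, 54 across, 85 tall. Origin under its centre
- mug: Bystander: blue ceramic beaker, 72 across, 85 tall. Origin under its centre
- oil: Bystander: green oil bottle, 64 across, 210 tall, at the far right. Origin under its centre
Mind the look-alikes: they are no part of the job. What is shaped like the lid but purple or red is not meant.

How it is judged:
By the outcome, as a careful person would: the job done as asked, in the order asked, and still so for the second after the job is handed in, with the robot touching nothing.
It also fails if it takes over 72 s, if anything falls off the work surface, if the arm or the gripper's body presses on something with over 40 N, if the wrist force passes 120 N, or if a joint passes its speed limit or range.

ROBOT

A 7-joint arm with a two-finger parallel gripper is mounted at the origin on the work surface. World frame = base frame: x ahead of the robot, y to its left, z up, the work surface at z = 0. Lengths are in m, angles in rad, forces in N, time in s.
With the tool pointing down it reaches from about 0.4 to 0.85 m from the base axis. Payload 10.4 kg.
Tool frame: the origin (TCP) lies between the finger pads; the fingertips stand manip.tip_extent ahead of it and the grasp point (between the pads) lies 6 mm ahead of it (manip.tip_extent is the distance from the TCP to the fingertips, in m); z points along the fingers, y is the line along which they close (so a half turn about z gives the same grasp; the last joint's range is limited). The gripper opens to 85 mm and grips with 20 to 120 N. Pads are 22 mm wide; open, the fingers measure 114 mm over their backs; the gripper's body (76 mm by 85 mm) begins 54 mm behind the grasp point. The pads swing forward as they close: fully open they stand 13 mm farther back than shut.
Start: joints at [1.081, 0.332, -0.065, 1.46, 0.022, 1.35, -0.088], TCP at [0.281, -0.558, 0.256] pointing down, gripper open.
Joint ranges: [-2.6, 2.6], [-0.5, 2.12], [-1.47, 1.34], [0.16, 2.42], [-1.27, 4.41], [0.06, 2.06], [-2.6, 2.6]. Speed limits (rad/s): [2.22, 2.22, 2.79, 2.79, 3.14, 3.14, 3.14].

INTERFACE

Orientations are given as a unit quaternion [x, y, z, w].
In Python, from workcell import get_obs, optics, workorder, manip gives the robot as it stands.
- The arm moves only by the tool jog_arm, never from a script. Its argument "increments" is a list of rows, each a list of 7 numbers: the shift along the tool's x, y, z in m, then the turn, a rotation vector about the tool's x, y, z in rad, then the opening, from -1 (shut) to 1 (fully open). A call has 1 to 5 rows; each row is the pose to reach, as a shift and turn from the pose commanded when the call began, along the tool's axes at that moment; what a row does not reach only later rows make up. A row lasts 1/12 s, in which the tool goes at most 41.7 mm and 7.16 degrees, less where a joint would pass 70% of its speed; a pose out of reach is approached as far as the arm can. A call with a gripper value outside its range is refused whole. The fingers move at their own pace and stop on an object; "grip_force" is the grip in N (left out, the last holds). Time passes only in rows, so rows that repeat a pose let the fingers close. It gives the time, the measured TCP pose, the force, the opening and the grip force at its end, in the units of the state.
- get_obs(): the state, without advancing time (a new reading comes with each control period).
- optics.camera(name): name is "scene" or "side" or "wrist"; returns a dict with "color" (400x640x3 uint8, red, green, blue), "depth" (400x640 float32, m along the optical axis (not along the pixel's ray), 0 where there is no reading), "K" (3x3 intrinsics, pixels), "k1" (the pictures are not rectified: a ray, as slopes to the right and down, at radius r is drawn at 1 + k1 r^2 times it, then the intrinsics apply), "R" (3x3) and "t" (3): a world point X has camera coordinates R X + t. Camera axes: x right, y down, z forward; pixel columns grow to the right and rows downward; lengths in m; the calibration is good to about 2 mm. A picture is of the moment at which its call begins.
- workorder.hand_in(): hands the job in; it is judged then, once.
The state is a dict: "clock": time; "joint_pos": joint angles; "joint_velocities": joint speeds; "tau": joint torques, N m; "position": TCP position; "ee_rot": TCP orientation; "ft_force": force on the tool from outside, world axes, zero at the start; "torque": the same for the moment, N m; "grip_width": opening from 0.0 (shut) to 1.0 (fully open); "grasp_force": force on a finger pad.
Only numpy, scipy, OpenCV 4.12 (cv2) and the standard library are available. Lean on these libraries where they do the work, as an engineer would, in place of code of your own. Each camera call takes 0.05 s, during which the arm holds its last target. There are 200 camera calls.

## Working session

There is one attempt and no reset: what is moved stays moved. The work goes in short steps, Python scripts to look and compute and a tool call to move; the robot and the scene stay as the last step left them, time stands still between calls to the robot, and variables do not carry over. Pictures are saved under pics/ and viewed, at most 10 in all, crops included, and the job is handed in when it is done.

Besides the shell and the picture viewer there is one more tool, called by a JSON object that holds its "name" and its "arguments". jog_arm: Moves the arm, as the interface text tells. Its arguments: {"type":"object","properties":{"increments":{"type":"array"},"grip_force":{"type":"number"}},"required":["increments"]}

```bash
mkdir -p pics; ls; python3 - <<'E'
from workcell import get_obs, optics, workorder, manip
import cv2,numpy as np
print(manip.tip_extent); o=get_obs(); print(o)
for n in ["scene","side"]:
    c=optics.camera(n); np.savez(f"{n}0.npz",**c); cv2.imwrite(f"pics/{n}0.png",c["color"][...,::-1]); print(n,c["K"],c["k1"],c["R"],c["t"])
E
```

```text
pics
0.025
{'clock': 0.0, 'joint_pos': array([ 1.08142832,  0.33283306, -0.06468218,  1.46094493,  0.02158873,
        1.34990472, -0.08844124]), 'joint_velocities': array([-0.00058919, -0.00089261, -0.00036235,  0.00059916, -0.00015898,
        0.00095227,  0.00312889]), 'tau': array([-3.65502219e-04, -6.25462532e+01,  4.89702111e-02, -3.91609168e+01,
        1.62311608e-02,  9.90991888e-03, -8.79982764e-06]), 'position': array([ 0.2810871 , -0.55784055,  0.25553837]), 'ee_rot': array([ 9.72882113e-01,  2.31300471e-01, -1.90826512e-04, -6.70972698e-04]), 'ft_force': array([0.00550604, 0.86825967, 0.6584961 ]), 'torque': array([ 0.00707592,  0.01110316, -0.01184823]), 'grasp_force': 0.0, 'grip_width': 0.9986626322609881}
scene [[414.98018855   0.         316.93636444]
 [  0.         414.98018855 199.36265554]
 [  0.           0.           1.        ]] -0.043039795287101376 [[-0.64135543  0.76723836  0.00291805]
 [ 0.56640977  0.47603597 -0.67273303]
 [-0.51753568 -0.42980817 -0.73987955]] [ 0.20763399 -0.21790867  1.91210741]
side [[465.91626556   0.         318.05284893]
 [  0.         465.91626556 202.69722441]
 [  0.           0.           1.        ]] 0.026041719295750273 [[-0.69591281 -0.71797128  0.01491943]
 [-0.49635297  0.46588156 -0.73252174]
 [ 0.51897889 -0.51717657 -0.68058013]] [0.38126843 0.2459981  1.39788254]
```

View pics/scene0.png

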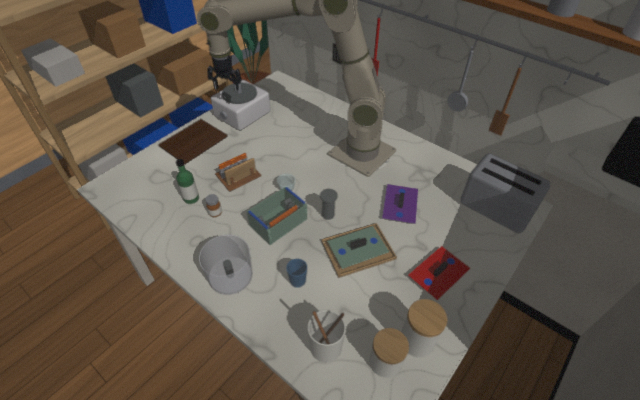

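View pics/side0.png

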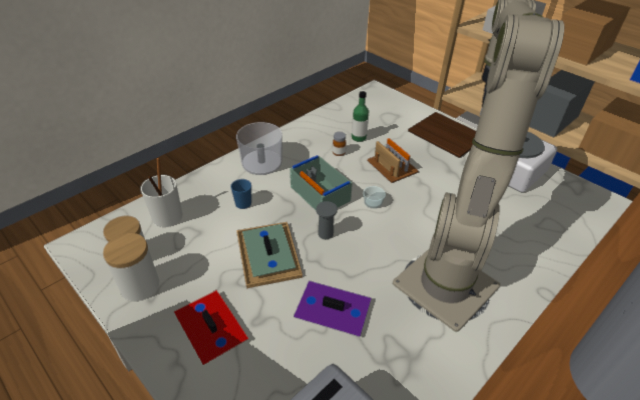

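The scene picture shows the rack with the plate at (237,170), the case at (277,215), the tray with the green lid at (358,247), the pusher at (328,204) and the ramekin at (286,183). The side picture shows the rack at (393,158), the case at (320,182) and the lid at (268,250).

```bash
cat > h.py <<'E'
import numpy as np, cv2
from scipy.spatial.transform import Rotation as Rot
from workcell import get_obs, optics
def grab(n,save=None):
    c=optics.camera(n)
    if save: cv2.imwrite(f"pics/{save}.png",c["color"][...,::-1])
    return c
def rays(c,uv):
    uv=np.asarray(uv,float).reshape(-1,2); K=c["K"]
    d=(uv-[K[0,2],K[1,2]])/[K[0,0],K[1,1]]; s=d.copy()
    for _ in range(10): s=d/(1+c["k1"]*(s**2).sum(1,keepdims=True))
    return np.c_[s,np.ones(len(s))]
def onplane(c,uv,z):
    r=rays(c,uv)@c["R"]; o=-c["R"].T@c["t"]
    return o+r*((z-o[2])/r[:,2])[:,None]
def bydepth(c,uv):
    uv=np.asarray(uv).reshape(-1,2).astype(int); z=c["depth"][uv[:,1],uv[:,0]]
    return (rays(c,uv)*z[:,None]-c["t"])@c["R"]
def project(c,X):
    p=np.asarray(X).reshape(-1,3)@c["R"].T+c["t"]; s=p[:,:2]/p[:,2:]
    s=s*(1+c["k1"]*(s**2).sum(1,keepdims=True)); return s*np.diag(c["K"])[:2]+c["K"][:2,2]
RANGES=dict(orange=((5,150,90),(16,255,255)),blue=((105,130,60),(122,255,255)),green=((60,25,40),(90,110,220)))
def mask(c,col):
    return cv2.inRange(cv2.cvtColor(c["color"],cv2.COLOR_RGB2HSV),*RANGES[col])
def blobs(c,col,amin=15):
    m=mask(c,col); n,l,s,ce=cv2.connectedComponentsWithStats(m)
    return [(s[i,4],ce[i],np.argwhere(l==i)[:,::-1]) for i in range(1,n) if s[i,4]>=amin]
E
python3 - <<'E'
from h import *
for n in ["scene","side"]:
    c=dict(np.load(f"{n}0.npz"))
    for col in ["orange","blue","green"]:
        for a,ce,p in blobs(c,col):
            X=bydepth(c,p); m=np.median(X,0)
            if abs(m[1])<.8 and 0<m[0]<1 and -.01<m[2]<.2: 
                r=cv2.minAreaRect(X[:,:2].astype(np.float32)); print(n,col,a,ce.round(),m.round(3),np.percentile(X[:,2],97).round(3),np.round(r[1],3),round(r[2]))
E
```

```text
scene orange 122 [232. 161.] [ 0.476 -0.342  0.079] 0.088 [1.381 0.116] 53
scene orange 122 [283. 215.] [0.556 0.028 0.077] 0.083 [0.015 0.127] 82
scene blue 18 [293. 194.] [ 0.461 -0.004  0.094] 0.096 [0.08  0.006] 83
scene blue 15 [402. 191.] [0.107 0.282 0.021] 0.024 [0.019 0.017] 27
scene blue 38 [258. 219.] [ 0.639 -0.022  0.092] 0.097 [0.105 0.009] 84
scene blue 23 [399. 214.] [0.225 0.341 0.021] 0.026 [0.025 0.02 ] 4
scene blue 24 [373. 240.] [0.4   0.337 0.026] 0.03 [0.024 0.019] 33
scene blue 26 [342. 251.] [0.514 0.276 0.025] 0.031 [0.02 0.02] 11
scene blue 18 [450. 261.] [0.293 0.6   0.02 ] 0.024 [0.014 0.018] 27
scene blue 30 [428. 281.] [0.423 0.582 0.022] 0.026 [0.019 0.021] 18
scene green 232 [184. 177.] [ 0.698 -0.357  0.138] 0.188 [1.274 0.059] 65
scene green 645 [272. 205.] [ 0.526 -0.067  0.044] 0.086 [1.14  0.191] 54
scene green 40 [192. 200.] [ 0.704 -0.346  0.017] 0.028 [0.019 0.052] 63
scene green 703 [283. 225.] [0.579 0.05  0.047] 0.085 [1.046 0.222] 54
scene green 1164 [357. 247.] [0.466 0.311 0.025] 0.03 [1.001 0.217] 37
side orange 138 [398. 149.] [ 0.469 
[... 599 characters left out ...]
 blue 61 [311. 300.] [0.227 0.342 0.023] 0.027 [0.027 0.024] 88
side blue 55 [200. 307.] [0.421 0.582 0.022] 0.027 [0.025 0.022] 66
side blue 63 [355. 313.] [0.111 0.28  0.023] 0.027 [0.024 0.025] 17
side blue 69 [220. 342.] [0.294 0.602 0.022] 0.027 [0.023 0.025] 15
side green 15 [357. 104.] [ 0.698 -0.36   0.163] 0.196 [0.02  0.015] 38
side green 34 [365. 108.] [ 0.671 -0.374  0.149] 0.192 [0.022 0.024] 41
side green 18 [357. 118.] [ 0.682 -0.346  0.107] 0.121 [0.054 0.02 ] 14
side green 23 [359. 137.] [ 0.668 -0.35   0.023] 0.032 [0.055 0.022] 34
side green 1665 [321. 184.] [ 0.553 -0.021  0.054] 0.089 [0.21  1.372] 50
side green 1621 [268. 250.] [0.448 0.313 0.028] 0.033 [0.137 1.076] 58
```

```bash
cat >> h.py <<'E'
def line(c,p,z):
    """long edge of a blob: principal line on plane z -> centre, yaw deg, length"""
    X=onplane(c,p,z)[:,:2]; m=X.mean(0); u=np.linalg.svd(X-m,full_matrices=False)[2][0]; u*=np.sign(u[0]); s=(X-m)@u
    return m.round(4),np.degrees(np.arctan2(u[1],u[0])).round(1),np.ptp(s).round(3)
def go(xyz,yaw):
    """tool increment to put TCP at xyz, tool down, with tool x at world yaw (deg, mod 180)"""
    o=get_obs(); R=Rot.from_quat(o["ee_rot"]); a=np.radians(yaw)
    best=min((Rot.from_euler("z",a+k*np.pi)*Rot.from_euler("x",np.pi) for k in (0,1)),key=lambda T:(R.inv()*T).magnitude())
    print("shift",R.inv().apply(np.array(xyz)-o["position"]).round(4),"turn",(R.inv()*best).as_rotvec().round(4),"at",o["position"].round(4),o["clock"])
E
python3 - <<'E'
from h import *
for n in ["scene","side"]:
    c=dict(np.load(f"{n}0.npz"))
    for a,ce,p in blobs(c,"orange",100): print(n,ce.round(),line(c,p,.075 if ce[0] in() else .078))
    for nm,uv in dict(scene=dict(pusher=(328,195),ram=(286,180),mug=(297,266),jar=(214,200)),side=dict(pusher=(326,210),ram=(374,191),mug=(242,186),jar=(339,137)))[n].items(): print(nm,bydepth(c,uv).round(3))
w=grab("wrist"); R=Rot.from_quat(get_obs()["ee_rot"]); p=get_obs()["position"]
print("cam in tool",R.inv().apply(-w["R"].T@w["t"]-p).round(3)); print("cam axes in tool\n",(R.inv().as_matrix()@w["R"].T).round(2),w["K"][0])
go([.47,-.342,.25],-15)
E
```

```text
scene [524.   7.] (array([-1.9004,  0.0186]), np.float64(86.6), np.float64(0.372))
scene [579.  24.] (array([-1.9037,  0.3975]), np.float64(89.9), np.float64(0.192))
scene [615.  36.] (array([-1.8936,  0.6244]), np.float64(80.8), np.float64(0.283))
scene [232. 161.] (array([ 0.475 , -0.3426]), np.float64(-12.6), np.float64(0.128))
scene [283. 215.] (array([0.5574, 0.0301]), np.float64(-6.6), np.float64(0.128))
pusher [[0.401 0.119 0.122]]
ram [[ 0.369 -0.134  0.015]]
mug [[0.677 0.205 0.047]]
jar [[ 0.676 -0.224  0.083]]
side [418.  93.] (array([ 0.6736, -0.7393]), np.float64(-5.5), np.float64(0.195))
side [398. 149.] (array([ 0.4695, -0.3428]), np.float64(-15.3), np.float64(0.139))
side [387. 169.] (array([ 0.4185, -0.2178]), np.float64(3.1), np.float64(0.17))
side [311. 182.] (array([0.552, 0.03 ]), np.float64(-8.5), np.float64(0.14))
side [568. 321.] (array([-0.3065, -0.0976]), np.float64(-88.6), np.float64(1.025))
side [ 63. 327.] (array([0.5856, 0.8743]), np.float64(-2.4), np.float64(0.681))
side [ 22. 365.] (array([0.5384, 0.9859]), np.float64(-2.9), np.float64(0.374))
pusher [[0.388 0.123 0.121]]
ram [[ 0.406 -0.14   0.028]]
mug [[0.722 0.203 0.055]]
jar [[ 0.667 -0.227  0.086]]
cam in tool [ 0.077 -0.    -0.118]
cam axes in tool
 [[ 0.   -0.95 -0.3 ]
 [ 1.    0.    0.  ]
 [ 0.   -0.3   0.95]] [339.63370578   0.         316.22489445]
shift [ 0.2658 -0.1078  0.0058] turn [-1.000e-03  5.000e-04  7.286e-01] at [ 0.2811 -0.5579  0.2557] 0.15
```

{"name": "jog_arm", "arguments": {"increments": [[0.04, -0.016, 0, 0, 0, 0.11, 0], [0.08, -0.032, 0, 0, 0, 0.22, 0], [0.12, -0.048, 0, 0, 0, 0.33, 0], [0.16, -0.064, 0, 0, 0, 0.44, 0], [0.2, -0.08, 0, 0, 0, 0.55, 0]]}}

```text
clock: 0.57
position: [0.42, -0.4004, 0.2562]
ee_rot: [0.999, -0.044, -0.0, -0.0]
ft_force: [1.4, -0.6, 0.2]
grip_width: 0.504
grasp_force: 0.0
```

```bash
python3 -c "
from h import *
go([.47,-.342,.25],-15)"
```

```text
shift [ 0.0447 -0.0626  0.0062] turn [-1.000e-04  1.000e-04  1.734e-01] at [ 0.42   -0.4004  0.2562] 0.5667
```

{"name": "jog_arm", "arguments": {"increments": [[0.02, -0.03, 0, 0, 0, 0.09, 0], [0.045, -0.062, 0, 0, 0, 0.17, 0], [0.045, -0.062, 0, 0, 0, 0.17, 0]]}}

```text
clock: 0.82
position: [0.475, -0.3358, 0.2562]
ee_rot: [0.992, -0.124, 0.001, -0.002]
ft_force: [-0.2, 1.3, -1.1]
grip_width: 0.499
grasp_force: 0.0
```

```bash
python3 - <<'E'
from h import *
w=grab("wrist","w1"); np.savez("w1.npz",**w); go([.47,-.342,.25],-15)
for a,ce,p in blobs(w,"orange",200):
    X=bydepth(w,p); z=np.percentile(X[:,2],[3,50,97]); print(a,ce.round(),z.round(3),line(w,p,.085))
E
```

```text
shift [-0.0016  0.0031  0.0061] turn [-0.0019 -0.0004  0.0159] at [ 0.4723 -0.3394  0.2561] 0.8667
461 [302. 104.] [0.009 0.01  0.012] (array([ 0.5447, -0.341 ]), np.float64(76.9), np.float64(0.048))
367 [256. 146.] [0.009 0.011 0.012] (array([ 0.5212, -0.294 ]), np.float64(-13.5), np.float64(0.067))
1570 [329. 182.] [0.071 0.085 0.087] (array([ 0.4738, -0.3471]), np.float64(-13.6), np.float64(0.129))
```

View pics/w1.png

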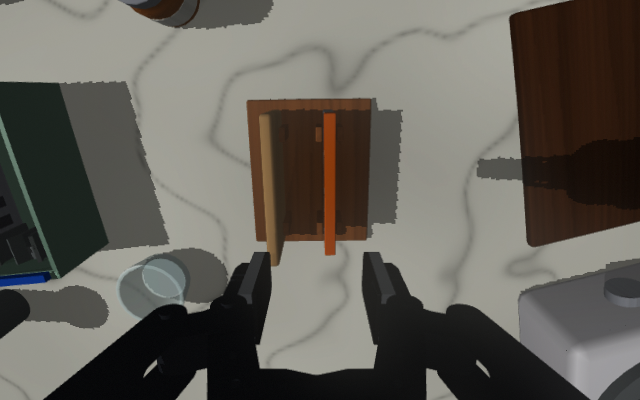

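The wrist picture shows the orange top edge from (329,113) to (330,255), with the board left of it at (270,190).

```bash
python3 - <<'E'
from h import *
w=dict(np.load("w1.npz"))
p=max(blobs(w,"orange",200),key=lambda b:b[0])[2]; X=bydepth(w,p); q=p[X[:,2]>.081]
m,y,l=line(w,q,.085); print(len(q),m,y,l, cv2.minAreaRect(onplane(w,q,.085)[:,:2].astype(np.float32)))
go([*m,.16],y)
E
```

```text
1494 [ 0.4746 -0.3475] -13.4 0.129 ((0.4698817729949951, -0.34629786014556885), (0.00936101470142603, 0.12895134091377258), 76.28318786621094)
shift [0.0042 0.0075 0.0961] turn [-0.0019 -0.0004 -0.012 ] at [ 0.4723 -0.3394  0.2561] 0.8667
```

```bash
python3 -c "
from h import *
go([.470,-.3463,.076],-13.6)"
```

```text
shift [-0.0006  0.0076  0.1801] turn [-0.0019 -0.0004 -0.0085] at [ 0.4723 -0.3394  0.2561] 0.8667
```

{"name": "jog_arm", "arguments": {"increments": [[0, 0.003, 0.03, 0, 0, 0, 0], [0, 0.005, 0.06, 0, 0, 0, 0], [0, 0.005, 0.1, 0, 0, 0, 0], [0, 0.005, 0.1, 0, 0, 0, 0]]}}

```text
clock: 1.2
position: [0.4637, -0.3477, 0.149]
ee_rot: [0.992, -0.126, -0.005, -0.002]
ft_force: [-0.8, 1.1, -0.6]
grip_width: 0.499
grasp_force: 0.0
```

```bash
python3 - <<'E'
from h import *
w=grab("wrist")
p=max(blobs(w,"orange",200),key=lambda b:b[0])[2]; X=bydepth(w,p); q=p[X[:,2]>.081]
print(len(q),line(w,q,.085), cv2.minAreaRect(onplane(w,q,.085)[:,:2].astype(np.float32)))
go([.470,-.3463,.076],-13.6)
E
```

```text
3510 (array([ 0.4762, -0.348 ]), np.float64(-13.4), np.float64(0.129)) ((0.4705517292022705, -0.34269532561302185), (0.018263710662722588, 0.12924852967262268), 75.76029205322266)
shift [ 0.0048 -0.003   0.0769] turn [-0.0024  0.0073 -0.0157] at [ 0.4651 -0.3483  0.1529] 1.25
```

{"name": "jog_arm", "arguments": {"increments": [[0.003, -0.002, 0.03, 0, 0, 0, 0], [0.005, -0.002, 0.06, 0, 0, 0, 0], [0.005, -0.002, 0.077, 0, 0, 0, 0], [0.005, -0.002, 0.077, 0, 0, 0, 0]]}}

```text
clock: 1.58
position: [0.4721, -0.3481, 0.078]
ee_rot: [0.992, -0.126, -0.002, -0.001]
ft_force: [-0.7, 0.0, 0.7]
grip_width: 0.502
grasp_force: 0.0
```

```bash
python3 -c "
from h import *
go([.470,-.3463,.076],-13.6)"
```

```text
shift [-0.0025 -0.0012  0.002 ] turn [-0.001   0.0033 -0.0153] at [ 0.4721 -0.3481  0.078 ] 1.5833
```

Close the fingers and then lift slowly.

{"name": "jog_arm", "arguments": {"increments": [[-0.002, 0, 0.002, 0, 0, -0.015, -0.5], [-0.002, 0, 0.002, 0, 0, -0.015, -1], [-0.002, 0, 0.002, 0, 0, -0.015, -1], [-0.002, 0, 0.002, 0, 0, -0.015, -1], [-0.002, 0, 0.002, 0, 0, -0.015, -1]], "grip_force": 50}}

```text
clock: 2.0
position: [0.4722, -0.3488, 0.0798]
ee_rot: [0.993, -0.119, 0.001, 0.001]
ft_force: [-1.5, 0.8, 7.5]
grip_width: 0.108
grasp_force: 52.0
```

{"name": "jog_arm", "arguments": {"increments": [[0, 0, -0.0, 0, 0, 0, -1], [0, 0, -0.015, 0, 0, 0, -1], [0, 0, -0.04, 0, 0, 0, -1], [0, 0, -0.07, 0, 0, 0, -1], [0, 0, -0.11, 0, 0, 0, -1]]}}

```text
clock: 2.42
position: [0.4702, -0.3471, 0.1876]
ee_rot: [0.993, -0.119, -0.001, -0.001]
ft_force: [0.9, 0.1, -2.4]
grip_width: 0.108
grasp_force: 50.7
```

{"name": "jog_arm", "arguments": {"increments": [[0, 0, -0.04, 0, 0, 0, -1], [0, 0, -0.07, 0, 0, 0, -1], [0, 0, -0.07, 0, 0, 0, -1]]}}

```text
clock: 2.67
position: [0.4734, -0.3491, 0.266]
ee_rot: [0.993, -0.119, 0.005, 0.003]
ft_force: [0.9, 0.4, -1.0]
grip_width: 0.11
grasp_force: 50.9
```

```bash
python3 -c "
from h import *
go([.50,-.15,.28],-6.6)"
```

```text
shift [-0.0209 -0.1997 -0.0151] turn [ 0.0049 -0.011  -0.1227] at [ 0.4734 -0.3491  0.266 ] 2.6667
```

{"name": "jog_arm", "arguments": {"increments": [[-0.004, -0.04, -0.004, 0, 0, -0.03, -1], [-0.008, -0.08, -0.008, 0, 0, -0.06, -1], [-0.012, -0.12, -0.012, 0, 0, -0.09, -1], [-0.016, -0.16, -0.015, 0, 0, -0.12, -1], [-0.02, -0.2, -0.015, 0, 0, -0.12, -1]]}}

```text
clock: 3.08
position: [0.4989, -0.1468, 0.2735]
ee_rot: [0.998, -0.058, 0.001, 0.0]
ft_force: [1.6, 0.2, -1.3]
grip_width: 0.107
grasp_force: 50.7
```

{"name": "jog_arm", "arguments": {"increments": [[0, 0, 0, 0, 0, 0, -1], [0, 0, 0, 0, 0, 0, -1]]}}

```text
clock: 3.25
position: [0.4993, -0.146, 0.273]
ee_rot: [0.998, -0.056, 0.001, 0.0]
ft_force: [0.2, -0.9, -1.5]
grip_width: 0.106
grasp_force: 50.7
```

```bash
python3 - <<'E'
from h import *
w=grab("wrist","w2"); np.savez("w2.npz",**w); o=get_obs(); print(o["position"],o["ee_rot"])
for col in ["orange","blue"]:
  for a,ce,p in blobs(w,col,100):
    X=bydepth(w,p); z=np.percentile(X[:,2],[3,50,97]); zz=.087 if col=="orange" else .094
    print(col,a,ce.round(),z.round(3),line(w,p,zz),cv2.minAreaRect(onplane(w,p,zz)[:,:2].astype(np.float32)))
E
```

```text
[ 0.49887269 -0.14825504  0.27275194] [ 9.98311529e-01 -5.80848481e-02  3.22118741e-04  3.72197545e-04]
orange 1444 [123. 140.] [0.079 0.082 0.083] (array([0.5564, 0.0231]), np.float64(-7.2), np.float64(0.127)) ((0.5534223914146423, 0.023459667339920998), (0.009914005175232887, 0.1265353262424469), 82.84642028808594)
orange 1420 [509. 121.] [0.009 0.011 0.05 ] (array([ 0.5353, -0.3238]), np.float64(59.7), np.float64(0.1)) ((0.518280029296875, -0.30527710914611816), (0.08781232684850693, 0.06806644797325134), 76.42372131347656)
orange 519 [439. 159.] [0.009 0.01  0.012] (array([ 0.507 , -0.2596]), np.float64(-10.7), np.float64(0.068)) ((0.5015800595283508, -0.25797274708747864), (0.009289947338402271, 0.06806168705224991), 77.19332885742188)
orange 6007 [316. 249.] [0.277 0.279 0.28 ] (array([ 0.4254, -0.138 ]), np.float64(-6.4), np.float64(0.268)) ((0.40721091628074646, -0.1358875334262848), (0.026312028989195824, 0.26783618330955505), 83.58847045898438)
blue 1490 [148.  38.] [0.09  0.095 0.096] (array([ 0.6365, -0.0236]), np.float64(82.8), np.float64(0.112)) ((0.6366468071937561, -0.0225997194647789), (0.11155376583337784, 0.008924142457544804), 82.9891357421875)
blue 1148 [171. 239.] [0.088 0.094 0.096] (array([ 0.4599, -0.001 ]), np.float64(83.2), np.float64(0.112)) ((0.46000659465789795, -0.0003211461007595062), (0.1116696298122406, 0.010750220157206059), 82.99382781982422)
blue 186 [ 15. 383.] [0.021 0.022 0.024] (array([0.2931, 0.2434]), np.float64(-82.3), np.float64(0.023)) ((0.2929331958293915, 0.2435283213853836), (0.02246812731027603, 0.020470313727855682), 88.3752670288086)
```

View pics/w2.png

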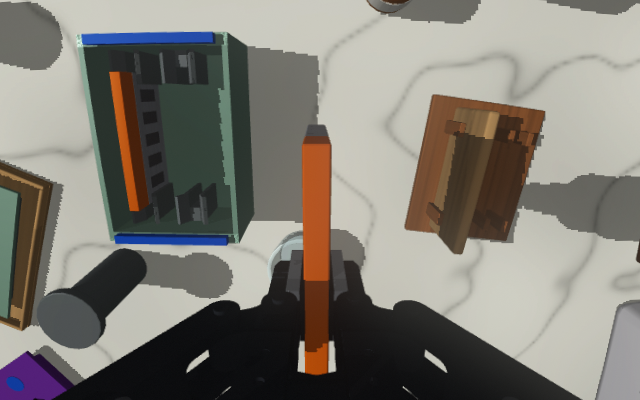

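The wrist picture shows the case's blue strips at (148,38) and (171,239), the stored plate at (123,140), the free slot's channels near (185,65) and (185,200), and the held plate along column 316.

```bash
python3 - <<'E'
from h import *
w=dict(np.load("w2.npz")); o=get_obs()
p=max(blobs(w,"orange",200),key=lambda b:b[0])[2]
R=Rot.from_quat(o["ee_rot"])
p=p[(p[:,1]>150)&(p[:,1]<370)]
for z in(.279,):
    X=R.inv().apply(onplane(w,p,z)-o["position"]); 
    for lo,hi in((-.07,-.03),(-.03,0),(0,.03),(.03,.07)):
        s=X[(X[:,0]>lo)&(X[:,0]<hi)]; 
        if len(s): print(lo,len(s),np.percentile(s[:,1],[2,50,98]).round(4))
q=np.argwhere(mask(w,"orange"))[:,::-1]; q=q[abs(q[:,0]-316)<30]; X=R.inv().apply(onplane(w,q,.279)-o["position"]); print(X.min(0),X.max(0))
# free slot channels: dark grey pixels high up inside the case, case frame
a=np.radians(-7.1); C=np.array([.5483,-.0115])
v,u=np.mgrid[30:245,140:215]; uv=np.c_[u.ravel(),v.ravel()]; X=bydepth(w,uv); d=X[:,:2]-C; cx=d@[np.cos(a),np.sin(a)]; cy=d@[-np.sin(a),np.cos(a)]
g=w["color"][uv[:,1],uv[:,0]].astype(int)
for s in(1,-1):
    k=(abs(X[:,2]-.062)<.004)&(abs(s*cx-70)<1e9)&(s*cx>.05)&(s*cx<.087)&(cy<.02)
    print(s,k.sum(),np.histogram(cy[k],bins=np.arange(-.04,.02,.004)),cx[k].min() if k.any() else 0)
E
```

```text
-0.07 92 [-0.0062 -0.0016  0.0029]
-0.03 1337 [-0.0058 -0.0017  0.0027]
0 1829 [-0.0066 -0.0018  0.0028]
0.03 2278 [-0.0065 -0.002   0.0026]
[-0.03464005 -0.00675106 -0.00627553] [ 0.06417139  0.0031408  -0.00620333]
1 586 (array([  7,   5,   3, 164,  51,   4,   4,   4,   2, 146, 152,  19,   3,
         5]), array([-4.00000000e-02, -3.60000000e-02, -3.20000000e-02, -2.80000000e-02,
       -2.40000000e-02, -2.00000000e-02, -1.60000000e-02, -1.20000000e-02,
       -8.00000000e-03, -4.00000000e-03, -3.46944695e-17,  4.00000000e-03,
        8.00000000e-03,  1.20000000e-02,  1.60000000e-02])) 0.05424494778904441
-1 519 (array([  0,   6,  12, 110,  57,  14,   8,  10,  12, 117, 118,  21,  14,
        10]), array([-4.00000000e-02, -3.60000000e-02, -3.20000000e-02, -2.80000000e-02,
       -2.40000000e-02, -2.00000000e-02, -1.60000000e-02, -1.20000000e-02,
       -8.00000000e-03, -4.00000000e-03, -3.46944695e-17,  4.00000000e-03,
        8.00000000e-03,  1.20000000e-02,  1.60000000e-02])) -0.08637127875307621
```

```bash
python3 -c "
from h import *
go([.5466,-.0252,.195],-7.1)"
```

```text
shift [ 0.0331 -0.1278  0.0777] turn [ 0.0007 -0.0007  0.0077] at [ 0.4989 -0.1483  0.2728] 3.3
```

{"name": "jog_arm", "arguments": {"increments": [[0.008, -0.03, 0.01, 0, 0, 0.004, -1], [0.016, -0.06, 0.03, 0, 0, 0.008, -1], [0.025, -0.095, 0.05, 0, 0, 0.008, -1], [0.033, -0.128, 0.075, 0, 0, 0.008, -1], [0.033, -0.128, 0.075, 0, 0, 0.008, -1]]}}

```text
clock: 3.72
position: [0.5459, -0.0197, 0.1929]
ee_rot: [0.998, -0.06, -0.003, -0.002]
ft_force: [-1.9, 0.4, -1.8]
grip_width: 0.109
grasp_force: 50.8
```

{"name": "jog_arm", "arguments": {"increments": [[0, 0, 0, 0, 0, 0, -1], [0, 0, 0, 0, 0, 0, -1]]}}

```text
clock: 3.88
position: [0.5467, -0.0273, 0.1972]
ee_rot: [0.998, -0.064, -0.0, 0.0]
ft_force: [0.7, -0.4, -1.2]
grip_width: 0.107
grasp_force: 50.8
```

```bash
python3 - <<'E'
from h import *
w=grab("wrist","w3"); np.savez("w3.npz",**w); go([.5466,-.0252,.195],-7.1)
for a,ce,p in blobs(w,"blue",100)+blobs(w,"orange",300):
    X=bydepth(w,p); print(a,ce.round(),np.median(X[:,2]).round(3),cv2.minAreaRect(onplane(w,p,np.median(X[:,2]))[:,:2].astype(np.float32)))
E
```

```text
shift [-0.0006 -0.0025  0.0028] turn [ 0.0009 -0.0007 -0.0048] at [ 0.5469 -0.0277  0.1978] 3.9333
2445 [288.  74.] 0.095 ((0.6370018720626831, -0.022052034735679626), (0.10957684367895126, 0.008146846666932106), 82.8590316772461)
513 [ 16. 256.] 0.027 ((0.5134081244468689, 0.27662965655326843), (0.027395039796829224, 0.027469180524349213), 28.751815795898438)
350 [ 11. 353.] 0.027 ((0.3982735872268677, 0.3366248905658722), (0.02634449116885662, 0.028293879702687263), 63.13406753540039)
2256 [240. 196.] 0.081 ((0.5533015727996826, 0.026726489886641502), (0.009775434620678425, 0.12925168871879578), 82.84012603759766)
1588 [597. 152.] 0.01 ((0.532984733581543, -0.3032347857952118), (0.06271308660507202, 0.04853364825248718), 78.81293487548828)
4154 [316. 216.] 0.203 ((0.5783246159553528, -0.0317913293838501), (0.009709338657557964, 0.06351832300424576), 82.55856323242188)
665 [316. 359.] 0.203 ((0.5196821689605713, -0.02433687075972557), (0.0092659592628479, 0.015760788694024086), 82.70601654052734)
```

View pics/w3.png

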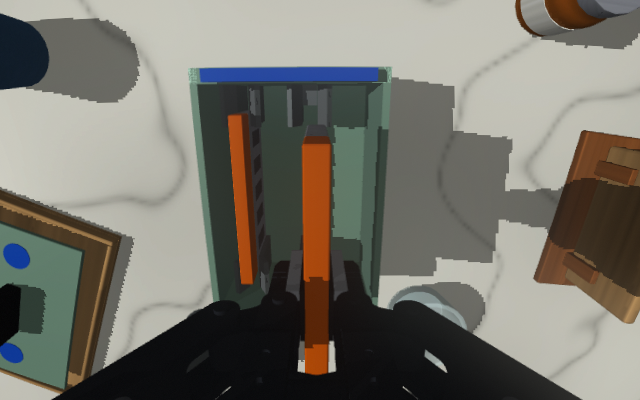

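The wrist picture shows the held plate's top along column 316 (rows 140–375), the far strip at (288,74) and the stored plate at (240,196). The held plate is about 5 mm to the right of the free slot's line.

{"name": "jog_arm", "arguments": {"increments": [[0, -0.002, 0, 0, 0, 0, -1], [0, -0.002, 0, 0, 0, 0, -1], [0, -0.002, 0, 0, 0, 0, -1], [0, -0.002, 0, 0, 0, 0, -1]]}}

```text
clock: 4.27
position: [0.547, -0.024, 0.1977]
ee_rot: [0.998, -0.063, 0.0, 0.0]
ft_force: [0.2, 0.3, -1.1]
grip_width: 0.112
grasp_force: 50.8
```

```bash
cat > rel.py <<'E'
from h import *
import sys
w=grab("wrist"); n=np.array([.1236,.9923]); u=np.array([.9923,-.1236]); o=get_obs()
print(o["position"].round(4),"tcp u,n",(o["position"][:2]@u).round(4),(o["position"][:2]@n).round(4))
for col in("blue","orange"):
  for a,ce,p in blobs(w,col,300):
    z=np.median(bydepth(w,p)[:,2])
    if z>.07:
        c,s,_=cv2.minAreaRect(onplane(w,p,z)[:,:2].astype(np.float32)); print(col,z.round(3),"u,n",(c@u).round(4),(c@n).round(4),np.round(s,3),line(w,p,z)[1])
E
python3 rel.py
```

```text
[ 0.547  -0.0238  0.1976] tcp u,n 0.5457 0.044
blue 0.095 u,n 0.6349 0.0567 [0.11  0.008] 83.0
orange 0.081 u,n 0.5455 0.0949 [0.01  0.129] -7.1
orange 0.203 u,n 0.5786 0.0433 [0.01  0.062] -7.2
orange 0.203 u,n 0.5186 0.0435 [0.009 0.016] -10.0
```

{"name": "jog_arm", "arguments": {"increments": [[0, -0.001, 0.015, 0, 0, 0, -1], [0, -0.001, 0.03, 0, 0, 0, -1], [0, -0.001, 0.045, 0, 0, 0, -1], [0, -0.001, 0.052, 0, 0, 0, -1], [0, -0.001, 0.054, 0, 0, 0, -1]]}}

```text
clock: 4.73
position: [0.5463, -0.0225, 0.1421]
ee_rot: [0.998, -0.063, -0.001, 0.0]
ft_force: [-0.1, -0.1, -2.1]
grip_width: 0.107
grasp_force: 50.8
```

{"name": "jog_arm", "arguments": {"increments": [[0, 0, 0, 0, 0, 0, -1], [0, 0, 0, 0, 0, 0, -1], [0, 0, 0, 0, 0, 0, -1]]}}

```text
clock: 4.98
position: [0.5476, -0.0224, 0.1443]
ee_rot: [0.998, -0.063, 0.001, 0.0]
ft_force: [0.5, -0.4, -0.9]
grip_width: 0.109
grasp_force: 50.8
```

```bash
python3 rel.py
```

```text
[ 0.5476 -0.0225  0.1442] tcp u,n 0.5461 0.0454
blue 0.095 u,n 0.6348 0.0567 [0.11  0.008] 82.8
orange 0.081 u,n 0.5528 0.0948 [0.01  0.116] -7.0
orange 0.15 u,n 0.5606 0.0449 [0.01  0.099] -7.2
```

{"name": "jog_arm", "arguments": {"increments": [[0, 0, 0.006, 0, 0, 0, -1], [0, 0, 0.012, 0, 0, 0, -1], [0, 0, 0.018, 0, 0, 0, -1], [0, 0, 0.024, 0, 0, 0, -1], [0, 0, 0.03, 0, 0, 0, -1]]}}

```text
clock: 5.45
position: [0.5469, -0.0224, 0.1124]
ee_rot: [0.998, -0.063, -0.0, 0.0]
ft_force: [-0.0, 0.2, -2.0]
grip_width: 0.107
grasp_force: 50.8
```

No contact force, and the plate is about 20 mm into the channels. I'll keep going down.

{"name": "jog_arm", "arguments": {"increments": [[0, 0, 0.006, 0, 0, 0, -1], [0, 0, 0.012, 0, 0, 0, -1], [0, 0, 0.018, 0, 0, 0, -1], [0, 0, 0.024, 0, 0, 0, -1], [0, 0, 0.03, 0, 0, 0, -1]]}}

```text
clock: 5.87
position: [0.5471, -0.0224, 0.0827]
ee_rot: [0.998, -0.063, -0.0, 0.0]
ft_force: [0.2, 1.3, -1.4]
grip_width: 0.109
grasp_force: 50.8
```

{"name": "jog_arm", "arguments": {"increments": [[0, 0, 0.003, 0, 0, 0, -1], [0, 0, 0.006, 0, 0, 0, -1], [0, 0, 0.009, 0, 0, 0, -1], [0, 0, 0.01, 0, 0, 0, -1]]}}

```text
clock: 6.2
position: [0.5471, -0.0222, 0.0757]
ee_rot: [0.998, -0.063, -0.0, 0.0]
ft_force: [-21.5, 0.8, 39.4]
grip_width: 0.106
grasp_force: 56.8
```

{"name": "jog_arm", "arguments": {"increments": [[0, 0, -0.003, 0, 0, 0, -1], [0, 0, -0.003, 0, 0, 0, -0.3], [0, 0, -0.003, 0, 0, 0, -0.1], [0, 0, -0.003, 0, 0, 0, -0.1]]}}

```text
clock: 6.53
position: [0.5472, -0.0225, 0.0762]
ee_rot: [0.998, -0.063, 0.0, 0.0]
ft_force: [-0.2, -0.1, -0.5]
grip_width: 0.452
grasp_force: 0.0
```

```bash
python3 rel.py
```

```text
[ 0.5471 -0.0225  0.0761] tcp u,n 0.5457 0.0453
blue 0.094 u,n 0.6346 0.0567 [0.11  0.008] 82.9
orange 0.081 u,n 0.5763 0.0914 [0.017 0.071] -7.3
orange 0.081 u,n 0.5601 0.0448 [0.01 0.1 ] -7.1
orange 0.081 u,n 0.504 0.0949 [0.008 0.019] -25.5
```

{"name": "jog_arm", "arguments": {"increments": [[0, 0, -0.03, 0, 0, 0, -0.1], [0, 0, -0.07, 0, 0, 0, -0.1], [0, 0, -0.11, 0, 0, 0, -0.1], [0, 0, -0.15, 0, 0, 0, -0.1], [0, 0, -0.15, 0, 0, 0, -0.1]]}}

```text
clock: 7.0
position: [0.5503, -0.0221, 0.2345]
ee_rot: [0.998, -0.063, 0.006, -0.0]
ft_force: [0.1, 0.8, 0.3]
grip_width: 0.45
grasp_force: 0.0
```

```bash
python3 rel.py; python3 -c "
from h import *
go([.457,.307,.23],-27.5)"
```

```text
[ 0.5492 -0.0223  0.2307] tcp u,n 0.5477 0.0458
blue 0.085 u,n 0.6578 0.2818 [0.02  0.063] -19.6
blue 0.095 u,n 0.6349 0.0568 [0.109 0.008] 82.8
blue 0.094 u,n 0.4571 0.0456 [0.075 0.012] 83.2
orange 0.082 u,n 0.5493 0.0949 [0.01  0.121] -7.2
orange 0.081 u,n 0.5434 0.0451 [0.01  0.129] -7.2
shift [-1.328e-01 -3.151e-01 -2.000e-04] turn [-0.0017 -0.0076  0.3541] at [ 0.5492 -0.0223  0.2307] 7.05
```

{"name": "jog_arm", "arguments": {"increments": [[-0.015, -0.035, 0, 0, 0, 0.04, -0.1], [-0.03, -0.07, 0, 0, 0, 0.08, -0.1], [-0.045, -0.105, 0, 0, 0, 0.12, -0.1], [-0.06, -0.14, 0, 0, 0, 0.16, -0.1], [-0.075, -0.175, 0, 0, 0, 0.2, -0.1]]}}

```text
clock: 7.47
position: [0.4934, 0.1619, 0.2252]
ee_rot: [0.987, -0.163, -0.001, 0.0]
ft_force: [0.1, 0.8, -0.2]
grip_width: 0.45
grasp_force: 0.0
```

```bash
python3 -c "
from h import *
go([.457,.307,.23],-27.5)"
```

```text
shift [-0.0812 -0.1256 -0.0048] turn [0.0009 0.0009 0.1519] at [0.4934 0.1619 0.2252] 7.4667
```

{"name": "jog_arm", "arguments": {"increments": [[-0.02, -0.033, -0.002, 0, 0, 0.05, -0.1], [-0.04, -0.066, -0.004, 0, 0, 0.1, -0.1], [-0.06, -0.095, -0.005, 0, 0, 0.15, -0.1], [-0.08, -0.125, -0.005, 0, 0, 0.15, -0.1]]}}

```text
clock: 7.8
position: [0.4759, 0.2388, 0.2225]
ee_rot: [0.977, -0.213, -0.005, 0.005]
ft_force: [-0.5, -1.3, -0.4]
grip_width: 0.449
grasp_force: 0.0
```

{"name": "jog_arm", "arguments": {"increments": [[0, 0, 0, 0, 0, 0, -0.1], [0, 0, 0, 0, 0, 0, -0.1], [0, 0, 0, 0, 0, 0, -0.1]]}}

```text
clock: 8.05
position: [0.4767, 0.2371, 0.2233]
ee_rot: [0.977, -0.214, -0.004, 0.005]
ft_force: [0.1, 0.3, -0.9]
grip_width: 0.45
grasp_force: 0.0
```

```bash
python3 - <<'E'
from h import *
w=grab("wrist","w4"); np.savez("w4.npz",**w); go([.457,.307,.23],-27.5)
d=[]
for a,ce,p in blobs(w,"blue",100):
    z=np.median(bydepth(w,p)[:,2]); c=cv2.minAreaRect(onplane(w,p,z)[:,:2].astype(np.float32)); print(a,ce.round(),z.round(4),c)
hsv=cv2.cvtColor(w["color"],cv2.COLOR_RGB2HSV); v,u=np.where(hsv[...,2]<60); uv=np.c_[u,v]; X=bydepth(w,uv)
k=(abs(X[:,2]-.056)<.004)&(np.hypot(X[:,0]-.457,X[:,1]-.307)<.06); print(k.sum(),np.median(X[k],0),cv2.minAreaRect(onplane(w,uv[k],.056)[:,:2].astype(np.float32)))
E
```

```text
shift [-0.0478 -0.0554 -0.0068] turn [0.0121 0.0058 0.0477] at [0.4771 0.2366 0.2236] 8.1
1218 [589.  98.] 0.0942 ((0.46210068464279175, 0.020609285682439804), (0.07849760353565216, 0.009795893914997578), 82.84285736083984)
694 [258. 160.] 0.027 ((0.5134507417678833, 0.2763465642929077), (0.027377579361200333, 0.02726936712861061), 17.87454605102539)
314 [ 69. 338.] 0.0221 ((0.4206586182117462, 0.5805133581161499), (0.026671331375837326, 0.02474229969084263), 67.55693054199219)
960 [0.46130526 0.30373465 0.05634152] ((0.4576755464076996, 0.3053441643714905), (0.01631063036620617, 0.058411020785570145), 61.555259704589844)
```

View pics/w4.png

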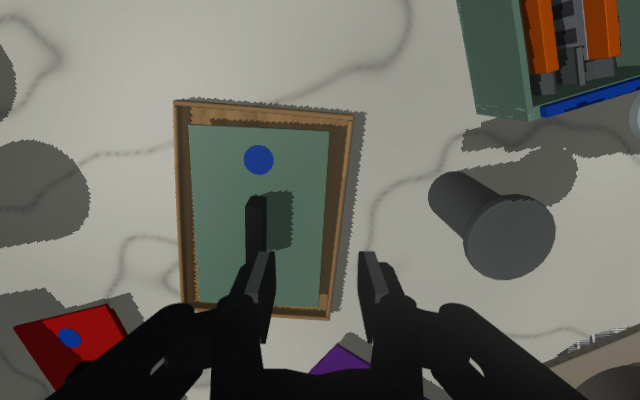

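The wrist picture shows the green lid with one press disc at (258,160), its handle at (257,225) and its tray, and the pusher at (510,235). The tool stopped short of its target, so I'll check the joints.

```bash
python3 -c "
from h import *
o=get_obs();print(o['joint_pos'].round(3),o['position'],o['ee_rot'])"
```

```text
[-0.35   0.171 -0.219  1.732  0.04   1.256 -2.582] [0.47711032 0.23657552 0.22357288] [ 0.97671729 -0.2144261  -0.00423619  0.00518127]
```

Joint 7 is at its lower limit, so I'll turn the tool half round the other way.

{"name": "jog_arm", "arguments": {"increments": [[0, 0, 0, 0, 0, -0.12, -0.1], [0, 0, 0, 0, 0, -0.24, -0.1], [0, 0, 0, 0, 0, -0.36, -0.1], [0, 0, 0, 0, 0, -0.48, -0.1], [0, 0, 0, 0, 0, -0.6, -0.1]]}}

```text
clock: 8.52
position: [0.4776, 0.2358, 0.2239]
ee_rot: [0.996, 0.086, -0.005, 0.003]
ft_force: [-0.7, -0.4, 0.4]
grip_width: 0.449
grasp_force: 0.0
```

{"name": "jog_arm", "arguments": {"increments": [[0, 0, 0, 0, 0, -0.12, -0.1], [0, 0, 0, 0, 0, -0.24, -0.1], [0, 0, 0, 0, 0, -0.36, -0.1], [0, 0, 0, 0, 0, -0.48, -0.1], [0, 0, 0, 0, 0, -0.6, -0.1]]}}

```text
clock: 8.93
position: [0.4776, 0.2358, 0.2239]
ee_rot: [0.926, 0.376, -0.006, 0.002]
ft_force: [0.4, -0.4, -0.2]
grip_width: 0.45
grasp_force: 0.0
```

{"name": "jog_arm", "arguments": {"increments": [[0, 0, 0, 0, 0, -0.12, -0.1], [0, 0, 0, 0, 0, -0.24, -0.1], [0, 0, 0, 0, 0, -0.36, -0.1], [0, 0, 0, 0, 0, -0.48, -0.1], [0, 0, 0, 0, 0, -0.6, -0.1]]}}

```text
clock: 9.35
position: [0.4777, 0.2358, 0.2239]
ee_rot: [0.774, 0.633, -0.006, -0.0]
ft_force: [0.0, -0.0, -0.7]
grip_width: 0.451
grasp_force: 0.0
```

{"name": "jog_arm", "arguments": {"increments": [[0, 0, 0, 0, 0, -0.12, -0.1], [0, 0, 0, 0, 0, -0.24, -0.1], [0, 0, 0, 0, 0, -0.36, -0.1], [0, 0, 0, 0, 0, -0.48, -0.1], [0, 0, 0, 0, 0, -0.6, -0.1]]}}

```text
clock: 9.77
position: [0.4777, 0.2358, 0.224]
ee_rot: [0.552, 0.834, -0.006, -0.002]
ft_force: [-0.2, 0.6, 0.1]
grip_width: 0.453
grasp_force: 0.0
```

```bash
python3 -c "
from h import *
o=get_obs();print(o['joint_pos'].round(3));go([.456,.3066,.2],-27.6)"
```

```text
[-0.17   0.188 -0.419  1.722  0.081  1.261 -0.207]
shift [0.0738 0.008  0.0236] turn [-0.0128 -0.0011 -0.6882] at [0.4777 0.2358 0.224 ] 9.7667
```

{"name": "jog_arm", "arguments": {"increments": [[0.015, 0.002, 0.005, 0, 0, -0.12, -0.1], [0.03, 0.004, 0.01, 0, 0, -0.24, -0.1], [0.045, 0.006, 0.015, 0, 0, -0.36, -0.1], [0.06, 0.008, 0.02, 0, 0, -0.48, -0.1], [0.074, 0.008, 0.024, 0, 0, -0.6, -0.1]]}}

```text
clock: 10.18
position: [0.4562, 0.3078, 0.1993]
ee_rot: [0.281, 0.96, -0.005, -0.004]
ft_force: [-1.0, -0.7, -1.2]
grip_width: 0.449
grasp_force: 0.0
```

{"name": "jog_arm", "arguments": {"increments": [[0, 0, 0, 0, 0, -0.09, -0.1], [0, 0, 0, 0, 0, -0.09, -0.1], [0, 0, 0, 0, 0, -0.09, -0.1], [0, 0, 0, 0, 0, -0.09, -0.1]]}}

```text
clock: 10.52
position: [0.4563, 0.3072, 0.1997]
ee_rot: [0.242, 0.97, -0.005, -0.004]
ft_force: [-0.3, -0.2, -0.3]
grip_width: 0.449
grasp_force: 0.0
```

```bash
python3 - <<'E'
from h import *
w=grab("wrist"); np.savez("w5.npz",**w); go([.456,.3066,.2],-27.6)
for a,ce,p in blobs(w,"blue",100):
    z=np.median(bydepth(w,p)[:,2]); c=cv2.minAreaRect(onplane(w,p,z)[:,:2].astype(np.float32)); print(a,ce.round(),z.round(4),c)
hsv=cv2.cvtColor(w["color"],cv2.COLOR_RGB2HSV); v,u=np.where(hsv[...,2]<60); uv=np.c_[u,v]; X=bydepth(w,uv)
k=(abs(X[:,2]-.056)<.004)&(np.hypot(X[:,0]-.457,X[:,1]-.307)<.06); print(k.sum(),np.median(X[k],0),cv2.minAreaRect(onplane(w,uv[k],.056)[:,:2].astype(np.float32)))
E
```

```text
shift [-0.0003 -0.0008 -0.0003] turn [-0.0116 -0.005  -0.006 ] at [0.4561 0.3075 0.1997] 10.5667
328 [597.   5.] 0.0222 ((0.4282858073711395, 0.5774834752082825), (0.02630431205034256, 0.009885326959192753), 65.50350189208984)
903 [319. 111.] 0.0271 ((0.3984948396682739, 0.3371342718601227), (0.027347804978489876, 0.027358369901776314), 16.941720962524414)
627 [319. 253.] 0.0272 ((0.5137147903442383, 0.2767931818962097), (0.026567941531538963, 0.027156170457601547), 62.31920623779297)
670 [ 36. 358.] 0.0944 ((0.4612867832183838, 0.020852813497185707), (0.0882708951830864, 0.01131813321262598), 85.26518249511719)
1376 [0.45382441 0.30806042 0.05644793] ((0.45509040355682373, 0.3074019253253937), (0.015255720354616642, 0.05957614630460739), 62.64057540893555)
```

{"name": "jog_arm", "arguments": {"increments": [[0, 0, 0.03, -0.011, -0.005, -0.006, -0.1], [0, 0, 0.065, -0.011, -0.005, -0.006, -0.1], [0, 0, 0.1, -0.011, -0.005, -0.006, -0.1], [0, 0, 0.13, -0.011, -0.005, -0.006, -0.1], [0, 0, 0.13, -0.011, -0.005, -0.006, -0.1]]}}

```text
clock: 10.98
position: [0.4514, 0.3048, 0.0642]
ee_rot: [0.237, 0.971, -0.003, -0.003]
ft_force: [-1.2, -1.7, -0.5]
grip_width: 0.45
grasp_force: 0.0
```

{"name": "jog_arm", "arguments": {"increments": [[0, 0, 0.008, 0, 0, 0, -0.1], [0, 0, 0.015, 0, 0, 0, -0.1], [0, 0, 0.015, 0, 0, 0, -0.1]]}}

```text
clock: 11.23
position: [0.4545, 0.3077, 0.055]
ee_rot: [0.237, 0.972, -0.0, 0.0]
ft_force: [-0.5, 0.3, -0.4]
grip_width: 0.449
grasp_force: 0.0
```

```bash
python3 -c "
from h import *
go([.4561,.307,.054],-27.6)"
```

```text
shift [-0.0017  0.0001  0.001 ] turn [0.     0.0003 0.0041] at [0.4545 0.3077 0.055 ] 11.2333
```

Good. Grip the handle and lift.

{"name": "jog_arm", "arguments": {"increments": [[-0.001, 0, 0, 0, 0, 0.004, -0.5], [-0.001, 0, 0, 0, 0, 0.004, -1], [-0.001, 0, 0, 0, 0, 0.004, -1], [-0.001, 0, 0, 0, 0, 0.004, -1], [-0.001, 0, 0, 0, 0, 0.004, -1]], "grip_force": 60}}

```text
clock: 11.65
position: [0.4558, 0.3075, 0.056]
ee_rot: [0.238, 0.971, 0.0, 0.001]
ft_force: [-0.0, -0.9, 6.7]
grip_width: 0.177
grasp_force: 58.8
```

{"name": "jog_arm", "arguments": {"increments": [[0, 0, -0.01, 0, 0, 0, -1], [0, 0, -0.03, 0, 0, 0, -1], [0, 0, -0.06, 0, 0, 0, -1], [0, 0, -0.1, 0, 0, 0, -1], [0, 0, -0.14, 0, 0, 0, -1]]}}

```text
clock: 12.07
position: [0.454, 0.3069, 0.1962]
ee_rot: [0.238, 0.971, -0.001, -0.001]
ft_force: [1.4, 1.1, -1.8]
grip_width: 0.175
grasp_force: 58.9
```

{"name": "jog_arm", "arguments": {"increments": [[0, 0, -0.03, 0, 0, 0, -1], [0, 0, -0.05, 0, 0, 0, -1], [0, 0, -0.05, 0, 0, 0, -1]]}}

```text
clock: 12.32
position: [0.4561, 0.3086, 0.2502]
ee_rot: [0.238, 0.971, 0.002, 0.003]
ft_force: [0.0, 0.7, -2.5]
grip_width: 0.178
grasp_force: 59.1
```

```bash
python3 -c "
from h import *
go([.5485,-.0115,.24],-7.1)"
```

```text
shift [-0.2298 -0.2412  0.0097] turn [ 0.005   0.0048 -0.3566] at [0.4561 0.3086 0.2502] 12.3167
```

{"name": "jog_arm", "arguments": {"increments": [[-0.02, -0.024, 0, 0, 0, -0.04, -1], [-0.045, -0.05, 0, 0, 0, -0.08, -1], [-0.07, -0.076, 0, 0, 0, -0.12, -1], [-0.095, -0.1, 0, 0, 0, -0.16, -1], [-0.12, -0.125, 0, 0, 0, -0.2, -1]]}}

```text
clock: 12.73
position: [0.5032, 0.1393, 0.2442]
ee_rot: [0.139, 0.99, -0.001, -0.001]
ft_force: [0.6, 1.0, -2.6]
grip_width: 0.173
grasp_force: 59.2
```

```bash
python3 -c "
from h import *
go([.5483,-.0112,.24],-7.1)"
```

```text
shift [-0.0847 -0.1323  0.0042] turn [-0.0011 -0.0013 -0.1545] at [0.5032 0.1393 0.2442] 12.7333
```

{"name": "jog_arm", "arguments": {"increments": [[-0.02, -0.032, 0, 0, 0, -0.04, -1], [-0.04, -0.065, 0, 0, 0, -0.08, -1], [-0.06, -0.095, 0, 0, 0, -0.12, -1], [-0.08, -0.12, 0, 0, 0, -0.154, -1], [-0.085, -0.13, 0.004, 0, 0, -0.154, -1]]}}

```text
clock: 13.15
position: [0.5501, -0.0132, 0.2405]
ee_rot: [0.065, 0.998, -0.001, -0.0]
ft_force: [0.8, -1.0, -2.2]
grip_width: 0.174
grasp_force: 59.2
```

{"name": "jog_arm", "arguments": {"increments": [[0, 0, 0, 0, 0, 0, -1], [0, 0, 0, 0, 0, 0, -1], [0, 0, 0, 0, 0, 0, -1]]}}

```text
clock: 13.4
position: [0.5487, -0.0058, 0.2404]
ee_rot: [0.063, 0.998, 0.0, -0.001]
ft_force: [0.6, 1.3, -2.9]
grip_width: 0.176
grasp_force: 59.2
```

```bash
python3 - <<'E'
from h import *
w=grab("wrist","w6"); np.savez("w6.npz",**w); go([.5483,-.0112,.24],-7.1)
n=np.array([.1236,.9923]); u=np.array([.9923,-.1236]);o=get_obs(); print(o["position"][:2]@u,o["position"][:2]@n)
for a,ce,p in blobs(w,"blue",100):
    z=np.median(bydepth(w,p)[:,2]); c=cv2.minAreaRect(onplane(w,p,z)[:,:2].astype(np.float32)); print(a,ce.round(),z.round(4),"u,n",c[0]@u,c[0]@n,np.round(c[1],4))
E
```

```text
shift [-0.0002 -0.0056  0.0006] turn [-0.0001 -0.001  -0.0005] at [ 0.5488 -0.0056  0.2406] 13.45
0.5452603541831808 0.06225979937328994
3405 [316. 127.] 0.2116 u,n 0.48033083084225653 0.0616253519654274 [0.0275 0.0276]
791 [316. 365.] 0.2115 u,n 0.6069653718363494 0.06146225648028776 [0.0275 0.0133]
```

View pics/w6.png

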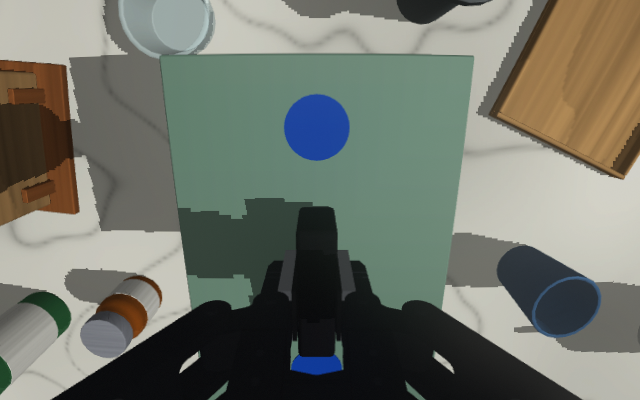

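The wrist picture shows the lid held level over the case, with its discs at (316,127) and (316,365). It sits about 5 mm toward +y from the case's centre line.

{"name": "jog_arm", "arguments": {"increments": [[0, -0.003, 0.015, 0, 0, 0, -1], [0, -0.005, 0.03, 0, 0, 0, -1], [0, -0.005, 0.05, 0, 0, 0, -1], [0, -0.005, 0.07, 0, 0, 0, -1], [0, -0.005, 0.08, 0, 0, 0, -1]]}}

```text
clock: 13.87
position: [0.5473, -0.0111, 0.1586]
ee_rot: [0.062, 0.998, -0.0, -0.002]
ft_force: [-0.6, 1.0, -3.6]
grip_width: 0.177
grasp_force: 59.2
```

{"name": "jog_arm", "arguments": {"increments": [[0, 0, 0, 0, 0, 0, -1], [0, 0, 0, 0, 0, 0, -1], [0, 0, 0, 0, 0, 0, -1]]}}

```text
clock: 14.12
position: [0.5492, -0.012, 0.162]
ee_rot: [0.063, 0.998, -0.0, 0.001]
ft_force: [0.6, 0.1, -2.5]
grip_width: 0.173
grasp_force: 59.2
```

```bash
cat > lidm.py <<'E'
from h import *
w=grab("wrist"); go([.5476,-.0111,.128],-7.1)
n=np.array([.1236,.9923]); u=np.array([.9923,-.1236]);o=get_obs(); print((o["position"][:2]@u).round(4),(o["position"][:2]@n).round(4))
for a,ce,p in blobs(w,"blue",60):
    z=np.median(bydepth(w,p)[:,2]); c=cv2.minAreaRect(onplane(w,p,z)[:,:2].astype(np.float32)); print(a,ce.round(),z.round(4),"u,n",(c[0]@u).round(4),(c[0]@n).round(4),np.round(c[1],4))
E
python3 lidm.py
```

```text
shift [0.0019 0.0008 0.0341] turn [-0.0004  0.0016 -0.0024] at [ 0.5493 -0.0121  0.1621] 14.1667
0.5466 0.0559
3406 [316. 127.] 0.1331 u,n 0.4817 0.0556 [0.0276 0.0276]
358 [614. 369.] 0.0857 u,n 0.6688 0.2904 [0.0695 0.035 ]
795 [316. 365.] 0.1332 u,n 0.6083 0.0553 [0.0275 0.0133]
```

{"name": "jog_arm", "arguments": {"increments": [[0.001, 0.001, 0.008, 0, 0, 0, -1], [0.001, 0.001, 0.016, 0, 0, 0, -1], [0.001, 0.001, 0.022, 0, 0, 0, -1], [0.001, 0.001, 0.027, 0, 0, 0, -1], [0.001, 0.001, 0.029, 0, 0, 0, -1]]}}

```text
clock: 14.58
position: [0.5471, -0.0115, 0.1304]
ee_rot: [0.063, 0.998, -0.0, -0.001]
ft_force: [-0.2, 0.3, -3.4]
grip_width: 0.172
grasp_force: 59.2
```

```bash
python3 lidm.py
```

```text
shift [-0.0004  0.0005  0.0025] turn [-0.0009 -0.0022 -0.0029] at [ 0.5471 -0.0115  0.1305] 14.6333
0.5443 0.0562
3405 [316. 127.] 0.1016 u,n 0.4794 0.0559 [0.0276 0.0276]
815 [316. 364.] 0.1014 u,n 0.606 0.0555 [0.0275 0.0132]
```

{"name": "jog_arm", "arguments": {"increments": [[0, 0.0005, 0.001, 0, 0, 0, -1], [0, 0.0005, 0.002, 0, 0, 0, -1], [0, 0.0005, 0.003, 0, 0, 0, -1], [0, 0.0005, 0.003, 0, 0, 0, -1]]}}

```text
clock: 14.97
position: [0.548, -0.0109, 0.129]
ee_rot: [0.063, 0.998, -0.0, -0.0]
ft_force: [0.2, 0.2, -0.1]
grip_width: 0.178
grasp_force: 59.4
```

{"name": "jog_arm", "arguments": {"increments": [[0, 0, 0, 0, 0, 0, -0.4], [0, 0, 0, 0, 0, 0, -0.1], [0, 0, 0, 0, 0, 0, -0.1]]}}

```text
clock: 15.22
position: [0.548, -0.011, 0.1289]
ee_rot: [0.063, 0.998, -0.0, 0.0]
ft_force: [-0.1, 0.1, 0.7]
grip_width: 0.451
grasp_force: 0.0
```

{"name": "jog_arm", "arguments": {"increments": [[0, 0, -0.02, 0, 0, 0, -0.1], [0, 0, -0.05, 0, 0, 0, -0.1], [0, 0, -0.08, 0, 0, 0, -0.1], [0, 0, -0.11, 0, 0, 0, -0.1], [0, 0, -0.11, 0, 0, 0, -0.1]]}}

```text
clock: 15.63
position: [0.5503, -0.0106, 0.245]
ee_rot: [0.063, 0.998, -0.0, 0.004]
ft_force: [1.9, 0.4, 0.1]
grip_width: 0.449
grasp_force: 0.0
```

{"name": "jog_arm", "arguments": {"increments": [[0, 0, 0, 0, 0, 0, -0.6], [0, 0, 0, 0, 0, 0, -1], [0, 0, 0, 0, 0, 0, -1]]}}

```text
clock: 15.88
position: [0.5472, -0.011, 0.2374]
ee_rot: [0.063, 0.998, -0.0, -0.001]
ft_force: [0.3, -0.1, 0.7]
grip_width: 0.029
grasp_force: 0.0
```

```bash
python3 lidm.py; python3 -c "
from h import *
print(get_obs()['joint_pos'].round(2))
go([.6117,-.0190,.13],-7.1);go([.4827,-.003,.13],-7.1)"
```

```text
shift [-0.0007 -0.      0.1093] turn [-0.0009 -0.0027 -0.0028] at [ 0.5472 -0.0109  0.2373] 15.9333
0.5443 0.0568
1153 [317. 114.] 0.1 u,n 0.4804 0.0566 [0.0272 0.0265]
174 [316. 272.] 0.1001 u,n 0.6106 0.0563 [0.0043 0.0278]
[ 0.22  0.19 -0.32  1.68  0.06  1.28  1.33]
shift [-0.0653  0.0002  0.1071] turn [-0.0009 -0.0027 -0.0028] at [ 0.5472 -0.0109  0.2373] 15.9333
shift [ 0.0647 -0.0002  0.1075] turn [-0.0009 -0.0027 -0.0028] at [ 0.5472 -0.0109  0.2373] 15.9333
```

The lid is set on centred to within 1 mm, with the discs at z = 0.100. Next I press the −x disc, in steps.

{"name": "jog_arm", "arguments": {"increments": [[0.03, 0, 0.02, 0, 0, 0, -1], [0.064, 0, 0.05, 0, 0, 0, -1], [0.064, 0, 0.08, 0, 0, 0, -1], [0.064, 0, 0.1, 0, 0, 0, -1], [0.064, 0, 0.104, 0, 0, 0, -1]]}}

```text
clock: 16.35
position: [0.4813, -0.003, 0.1307]
ee_rot: [0.063, 0.998, -0.001, -0.004]
ft_force: [-0.9, -0.9, -0.7]
grip_width: -0.003
grasp_force: 0.0
```

{"name": "jog_arm", "arguments": {"increments": [[0, 0, 0.003, 0, 0, 0, -1], [0, 0, 0.006, 0, 0, 0, -1], [0, 0, 0.008, 0, 0, 0, -1], [0, 0, 0.01, 0, 0, 0, -1], [0, 0, 0.012, 0, 0, 0, -1]]}}

```text
clock: 16.77
position: [0.4849, -0.0028, 0.1234]
ee_rot: [0.063, 0.998, -0.0, 0.0]
ft_force: [-2.6, -0.3, 6.5]
grip_width: -0.003
grasp_force: 3.6
```

{"name": "jog_arm", "arguments": {"increments": [[0, 0, 0.002, 0, 0, 0, -1], [0, 0, 0.004, 0, 0, 0, -1], [0, 0, 0.004, 0, 0, 0, -1]]}}

```text
clock: 17.02
position: [0.4848, -0.0028, 0.1194]
ee_rot: [0.063, 0.998, -0.0, 0.0]
ft_force: [-1.1, -0.1, 3.5]
grip_width: -0.002
grasp_force: 1.4
```

{"name": "jog_arm", "arguments": {"increments": [[0, 0, 0.001, 0, 0, 0, -1], [0, 0, 0.002, 0, 0, 0, -1], [0, 0, 0.003, 0, 0, 0, -1], [0, 0, 0.003, 0, 0, 0, -1]]}}

```text
clock: 17.35
position: [0.4849, -0.0028, 0.1174]
ee_rot: [0.063, 0.998, -0.0, 0.0]
ft_force: [-6.3, 0.2, 16.7]
grip_width: -0.001
grasp_force: 8.5
```

{"name": "jog_arm", "arguments": {"increments": [[0, 0, -0.025, 0, 0, 0, -1], [0, 0, -0.06, 0, 0, 0, -1], [-0.035, 0, -0.065, 0, 0, 0, -1], [-0.075, 0, -0.065, 0, 0, 0, -1], [-0.115, 0, -0.065, 0, 0, 0, -1]]}}

```text
clock: 17.77
position: [0.6004, -0.0179, 0.1826]
ee_rot: [0.064, 0.998, -0.001, 0.002]
ft_force: [0.3, 0.5, 0.3]
grip_width: 0.0
grasp_force: 0.0
```

{"name": "jog_arm", "arguments": {"increments": [[-0.014, 0, 0.0, 0, 0, 0, -1], [-0.014, 0, 0, 0, 0, 0, -1], [-0.014, 0, 0.02, 0, 0, 0, -1], [-0.014, 0, 0.04, 0, 0, 0, -1], [-0.014, 0, 0.045, 0, 0, 0, -1]]}}

```text
clock: 18.18
position: [0.6104, -0.0191, 0.1327]
ee_rot: [0.063, 0.998, -0.0, -0.002]
ft_force: [-0.9, -0.4, -0.4]
grip_width: -0.003
grasp_force: 0.0
```

```bash
python3 -c "
from h import *
go([.6117,-.0190,.124],-7.1)"
```

```text
shift [-0.0014  0.0003  0.0087] turn [-0.0012 -0.0047 -0.0027] at [ 0.6104 -0.0191  0.1327] 18.1833
```

{"name": "jog_arm", "arguments": {"increments": [[0, 0, 0.003, 0, 0, 0, -1], [0, 0, 0.006, 0, 0, 0, -1], [0, 0, 0.009, 0, 0, 0, -1], [0, 0, 0.012, 0, 0, 0, -1], [0, 0, 0.014, 0, 0, 0, -1]]}}

```text
clock: 18.6
position: [0.6126, -0.0192, 0.1223]
ee_rot: [0.063, 0.998, -0.0, 0.0]
ft_force: [-2.0, 0.4, 5.7]
grip_width: -0.002
grasp_force: 3.1
```

{"name": "jog_arm", "arguments": {"increments": [[0, 0, 0.001, 0, 0, 0, -1], [0, 0, 0.002, 0, 0, 0, -1], [0, 0, 0.003, 0, 0, 0, -1], [0, 0, 0.003, 0, 0, 0, -1]]}}

```text
clock: 18.93
position: [0.6127, -0.0192, 0.1195]
ee_rot: [0.063, 0.998, -0.0, 0.0]
ft_force: [-1.0, -0.2, 3.9]
grip_width: 0.002
grasp_force: 1.9
```

{"name": "jog_arm", "arguments": {"increments": [[0, 0, 0.001, 0, 0, 0, -1], [0, 0, 0.002, 0, 0, 0, -1], [0, 0, 0.003, 0, 0, 0, -1], [0, 0, 0.003, 0, 0, 0, -1]]}}

```text
clock: 19.27
position: [0.6127, -0.0192, 0.1165]
ee_rot: [0.063, 0.998, -0.0, 0.0]
ft_force: [0.1, 0.0, 4.1]
grip_width: 0.0
grasp_force: 2.0
```

{"name": "jog_arm", "arguments": {"increments": [[0, 0, 0.0005, 0, 0, 0, -1], [0, 0, 0.001, 0, 0, 0, -1], [0, 0, 0.001, 0, 0, 0, -1]]}}

```text
clock: 19.52
position: [0.6128, -0.0192, 0.1162]
ee_rot: [0.063, 0.998, -0.0, 0.001]
ft_force: [-3.4, 0.2, 10.9]
grip_width: -0.003
grasp_force: 5.5
```

{"name": "jog_arm", "arguments": {"increments": [[0, 0, 0.001, 0, 0, 0, -1], [0, 0, 0.002, 0, 0, 0, -1], [0, 0, 0.002, 0, 0, 0, -1]]}}

```text
clock: 19.77
position: [0.6128, -0.0192, 0.1161]
ee_rot: [0.063, 0.998, -0.001, 0.001]
ft_force: [-11.7, -0.5, 27.7]
grip_width: -0.002
grasp_force: 13.8
```

{"name": "jog_arm", "arguments": {"increments": [[0, 0, -0.025, 0, 0, 0, -1], [0, 0, -0.06, 0, 0, 0, -1], [0.035, 0, -0.07, 0, 0, 0, -1], [0.075, 0, -0.07, 0, 0, 0, -1], [0.115, 0, -0.07, 0, 0, 0, -1]]}}

```text
clock: 20.18
position: [0.4974, -0.0043, 0.1833]
ee_rot: [0.063, 0.998, -0.0, 0.001]
ft_force: [0.1, 0.8, 0.1]
grip_width: 0.004
grasp_force: 0.0
```

{"name": "jog_arm", "arguments": {"increments": [[0.014, 0, 0.0, 0, 0, 0, -1], [0.014, 0, 0, 0, 0, 0, -1], [0.014, 0, 0.025, 0, 0, 0, -1], [0.014, 0, 0.05, 0, 0, 0, -1], [0.014, 0, 0.06, 0, 0, 0, -1]]}}

```text
clock: 20.6
position: [0.4834, -0.003, 0.1203]
ee_rot: [0.063, 0.998, -0.0, -0.001]
ft_force: [-0.6, 0.2, -0.8]
grip_width: -0.003
grasp_force: 0.0
```

{"name": "jog_arm", "arguments": {"increments": [[0, 0, 0.002, 0, 0, 0, -1], [0, 0, 0.004, 0, 0, 0, -1], [0, 0, 0.006, 0, 0, 0, -1], [0, 0, 0.008, 0, 0, 0, -1], [0, 0, 0.008, 0, 0, 0, -1]]}}

```text
clock: 21.02
position: [0.4852, -0.0028, 0.1161]
ee_rot: [0.063, 0.998, -0.0, 0.001]
ft_force: [-2.8, 0.2, 7.2]
grip_width: 0.002
grasp_force: 3.6
```

{"name": "jog_arm", "arguments": {"increments": [[0, 0, 0.001, 0, 0, 0, -1], [0, 0, 0.002, 0, 0, 0, -1], [0, 0, 0.003, 0, 0, 0, -1], [0, 0, 0.003, 0, 0, 0, -1]]}}

```text
clock: 21.35
position: [0.4853, -0.0028, 0.1159]
ee_rot: [0.063, 0.998, -0.001, 0.001]
ft_force: [-18.9, -0.4, 42.5]
grip_width: 0.002
grasp_force: 21.2
```

{"name": "jog_arm", "arguments": {"increments": [[0, 0, -0.02, 0, 0, 0, -1], [0, 0, -0.05, 0, 0, 0, -1], [0, 0, -0.085, 0, 0, 0, -1], [0, 0, -0.12, 0, 0, 0, -1], [0, 0, -0.14, 0, 0, 0, -1]]}}

```text
clock: 21.77
position: [0.4855, -0.0026, 0.2565]
ee_rot: [0.063, 0.998, -0.0, 0.002]
ft_force: [1.4, 0.0, 0.8]
grip_width: -0.0
grasp_force: 0.0
```

{"name": "jog_arm", "arguments": {"increments": [[-0.04, 0, 0, 0, 0, 0, -1], [-0.06, 0, 0, 0, 0, 0, -1], [-0.06, 0, 0, 0, 0, 0, -1], [-0.06, 0, 0, 0, 0, 0, -1]]}}

```text
clock: 22.1
position: [0.5444, -0.0104, 0.2519]
ee_rot: [0.063, 0.998, -0.0, -0.0]
ft_force: [-0.5, 0.5, 0.1]
grip_width: -0.0
grasp_force: 0.0
```

```bash
python3 lidm.py; python3 - <<'E'
from h import *
w=grab("wrist","w7"); n=np.array([.1236,.9923]); u=np.array([.9923,-.1236])
for U,N in((.463,.01),(.463,.1),(.545,.005),(.545,.108),(.5,.01),(.5,.1),(.625,.005),(.625,.108)):
    uv=project(w,[*(U*u+N*n),.091])[0].round().astype(int)
    if (uv>=0).all() and uv[0]<640 and uv[1]<400: print(U,N,uv,bydepth(w,uv)[0,2].round(4))
c=grab("side"); cv2.imwrite("pics/s7.png",cv2.resize(c["color"][120:280,230:430,::-1],(800,640))[:600])
E
```

```text
shift [-0.0041 -0.0004  0.1238] turn [-0.0004 -0.0008 -0.0027] at [ 0.5437 -0.0101  0.2518] 22.15
0.5408 0.0571
975 [316. 116.] 0.0921 u,n 0.4802 0.0566 [0.0272 0.0266]
0.463 0.01 [257  95] 0.37
0.463 0.1 [371  95] 0.0926
0.545 0.005 [256 195] 0.0918
0.545 0.108 [376 194] 0.0902
0.5 0.01 [259 142] 0.0907
0.5 0.1 [369 142] 0.0918
0.625 0.005 [261 277] 0.0913
0.625 0.108 [371 277] 0.0916
```

View pics/s7.png

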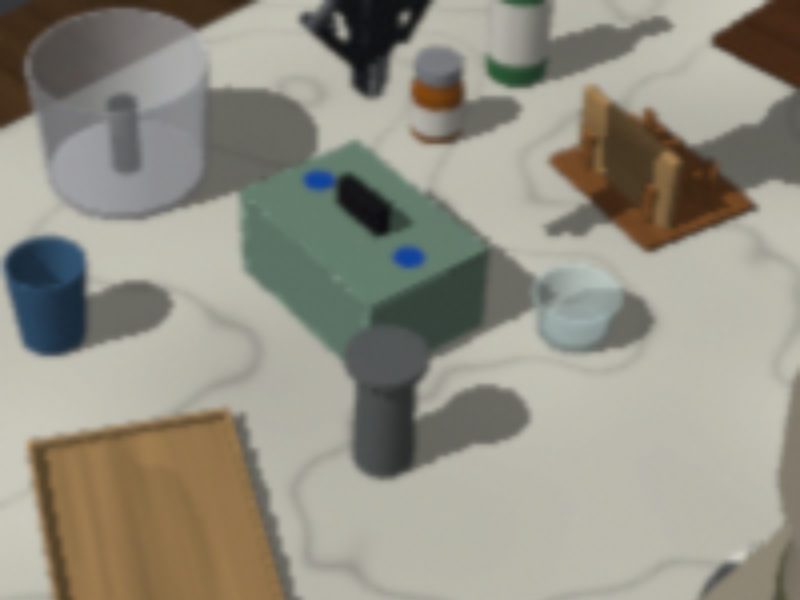

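The side picture shows the lid flush on the case with no blue strip visible, its discs at (320,180) and (408,257). The bystanders have not moved. The flange top reads about 0.091 at every corner measured.

```bash
python3 -c "
from workcell import workorder
print(workorder.hand_in())"
```

```text
the job is handed in; nothing more can be done
None
```

I handed the job in at 22 s: the plate is fully down in the free slot, the lid is home all round (flange top about 91 mm), and the other things look unmoved; the one doubt is the last press, where the wrist force read 42.5 N at the fingertips, above the 40 N limit given for the arm and gripper body.

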